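# Put the kitchen scale away under the low mesh riser

## Task

Put the slim kitchen scale away: with the fingertips, push it flat along the worktop into the bay under the low white mesh riser, lined up with the bay, until it is fully home against the rail at the back (its display end then just shows at the front). Do not lift or tip the scale, leave the jars on the riser and everything else where they are, and finish clear of everything.

Things in the scene. Friction and masses are not known exactly. Their poses are not given: they have to be found in the camera images.
- scale: Slim flat kitchen scale, loose, 0.3 to 0.6 kg, flat on the worktop: 150 mm long (its x), 110 mm wide (its y), 18 mm high, vertical sides. Origin: centre of its underside. Square steel weighing plate on top; small dark display at the -x end. The +x end faces roughly towards the riser's open front and goes in first.
- riser: Low white wire-mesh riser, fixed. Deck 150 mm deep (x) by 170 mm wide (y), underside 24 mm and top 30 mm above the worktop. Origin on the worktop under its centre. Open at the front (-x); +x is the way in. One straight bay under it, 140 mm wide between side rails (inner faces y = +-70 mm, full depth), closed by a back rail. Two jars stand on the rear half of the deck.
- mouth (a point): Middle of the bay's open front, on the worktop below the front edge of the deck (riser x = -75 mm); same axes as the riser.
- stop (a point): Middle of the back rail's front face, on the worktop (riser x = +65 mm). Home, the scale's +x end touches this face, its centre is at riser x = -10 mm and its display end sticks out 10 mm in front of the deck.
- jar_left: Glass jar with steel lid, 56 mm diameter, 85 mm high, standing on the riser's deck; leave alone. Origin at its underside.
- jar_right: The same jar, beside it on the deck; leave alone. Origin at its underside.
- canister: Closed screw-top canister, 100 mm diameter, 140 mm high, behind the riser; leave alone. Origin at its underside.
- tongs: Steel tongs lying flat, about 240 mm long, 60 mm wide, 12 mm high, behind the scale (at the side away from the riser); leave alone. Origin at its underside.
- spoon: Silicone spoon lying flat, 240 mm long, under 30 mm high, on the robot's side; leave alone. Origin at its underside.
- tin: Low metal tin, 60 mm diameter, 40 mm high, near the tongs; leave alone. Origin at its underside.
- cup: Ceramic cup, 76 mm diameter, 85 mm high, behind the riser; leave alone. Origin at its underside.
Not all that is in view belongs to the job. There is more than one size of the riser; the one meant has the size given above.

How it is judged:
By the outcome, as a careful person would: the job done as asked, in the order asked, and still so for the second after the job is handed in, with the robot touching nothing.
It also fails if it takes over 64 s, if anything falls off the work surface, if the arm or the gripper's body presses on something with over 40 N, if the wrist force passes 120 N, or if a joint passes its speed limit or range.

## Robot

A 6-joint arm with a two-finger parallel gripper is mounted at the origin on the work surface. World frame = base frame: x ahead of the robot, y to its left, z up, the work surface at z = 0. Lengths are in m, angles in degrees, forces in N, time in s.
With the tool pointing down it reaches from about 0.375 to 0.9 m from the base axis. Payload 3.1 kg.
Tool frame: the origin (TCP) lies at the very end of the fingers, on their centre line; the grasp point (between the pads) lies 19 mm behind it (grip_point_offset is the distance from the TCP to the grasp point, in m); y points along the fingers, x is the direction in which the jaws open and shut, and the axes are right-handed (so a half turn about y gives the same grasp; the last joint's range is limited). The gripper opens to 87 mm and grips with 3 to 60 N. Pads are 19 mm wide; open, the fingers measure 117 mm over their backs; the gripper's body (75 mm by 190 mm) begins 51 mm behind the grasp point.
Start: joints at [54.632, 30.224, 82.088, -0, 67.689, -10.227], TCP at [0.265, 0.566, 0.223] pointing down, gripper open.
Joint ranges: [-176.69, 176.69], [-43.24, 126.21], [12.49, 139.97], [-82, 262], [0, 151.66], [-163.58, 163.58]. Speed limits (degrees/s): [159.86, 159.86, 180, 180, 180, 180].

## Interface

Orientations are given as a 3x3 rotation matrix whose columns are the frame's x, y, z axes.
In Python, from rig import * gives the robot as it stands.
- The arm moves only by the tool send_rows, never from a script. Its argument "moves" is text: rows parted by semicolons, each of 5 numbers parted by spaces: the finger opening in mm, from 0 to 87, then the shift along the tool's x, y, z in mm, then the turn about the tool's y in degrees. In form: fingers dx dy dz yaw; .... A call has 1 to 20 rows; each row shifts and turns the commanded pose from where the row before left it, along the tool's axes as they then stand; what a row does not reach is not made up. A row lasts 1/12 s, in which the tool goes at most 41.7 mm and 7.16 degrees, less where a joint would pass 70% of its speed; a pose out of reach is approached as far as the arm can. A call is refused whole if a number of a shift passes 41.7 or a number of a turn 7.16, either way. A call with a gripper value outside its range is refused whole. The fingers move at their own pace and stop on an object; the grip force is fixed at half the most. Time passes only in rows, so rows that do not move let the fingers close. It gives the time, the measured TCP pose, the force and the opening at its end, in the units of the state.
- read_state(): the state, without advancing time (a new reading comes with each control period).
- capture(name): name is "scene" or "top" or "wrist"; returns a dict with "image" (400x640x3 uint8, blue, green, red), "z_map" (400x640 float32, m along the optical axis (not along the pixel's ray), 0 where there is no reading), "mtx" (3x3 intrinsics, pixels), "origin" and "rotation" of the camera in the world; the wrist camera has in their place "tool_from_camera" (4x4, takes a point from camera to tool coordinates, whose origin is the TCP and whose axes are the tool frame's). Camera axes: x right, y up, looking along -z (the intrinsics and any distortion apply to the point x, -y, -z); pixel columns grow to the right and rows downward; lengths in m; the calibration is good to about 2 mm. A picture is of the moment at which its call begins: read the wrist's pose just before it.
- hand_in(): hands the job in, once; it reports no verdict.
Trained networks look in a picture, given as the dict that the camera call returned (one of the last four; its "shot" number tells which), for a name from the list of things; names that differ only in an ending like _2 or _b are one class to them, and where a whole thing is asked for, a point or a joint stands for the part that bears it (a point fixed in the world has none). Each returns a list of dicts, best first, with "p" (0 to 1); they miss things now and then, are a little off and sometimes report something else, mostly with a low value. They report only what shows in the picture. A call takes as long as a camera call. They do not tell look-alikes from the thing itself.
- search_frame(picture, name): "bbox" ([left, top, right, bottom] in pixels, round what is visible of it).
- masks_of(picture, name): "region" (400x640 bool, what is visible of it) and "bbox" ([left, top, right, bottom] in pixels, round what is visible of it).
- mark_of(picture, name): "pixel" ([row, column] in pixels: a listed point, or the origin of a listed thing).
The state is a dict: "time_s": time; "joint_positions": joint angles; "qvel": joint speeds; "tau": joint torques, N m; "position": TCP position; "tcp_rot": TCP orientation; "force": force on the tool from outside, world axes, zero at the start; "moment": the same for the moment, N m; "opening": opening from 0.0 (shut) to 1.0 (fully open).
Only numpy, scipy, OpenCV 4.12 (cv2) and the standard library are available. Lean on these libraries where they do the work, as an engineer would, in place of code of your own. Each camera call takes 0.05 s, during which the arm holds its last target. There are 200 camera calls.

## Working session

There is one attempt and no reset: what is moved stays moved. The work goes in short steps, Python scripts to look and compute and a tool call to move; the robot and the scene stay as the last step left them, time stands still between calls to the robot, and variables do not carry over. Pictures are saved under pics/ and viewed, about 8 in all and at most 12, crops included, and the job is handed in when it is done.

Besides the shell and the picture viewer there is one more tool, called after "Emit:" as name(argument=value, ...) on one line, values as JSON. send_rows: Moves the arm, as the interface text tells. Its arguments: {"type":"object","properties":{"moves":{"type":"string"}},"required":["moves"]}

```bash
mkdir -p pics; ls
cat > h.py <<'E'
from rig import *
import numpy as np, cv2
def pts(c,rows,cols,R=None,o=None):
    z=c["z_map"][rows,cols]; K=c["mtx"]
    X=(cols-K[0,2])/K[0,0]*z; Y=-(rows-K[1,2])/K[1,1]*z
    P=np.stack([X,Y,-z],-1)
    if R is None: R,o=np.array(c["rotation"]),np.array(c["origin"])
    return P@R.T+o
E
python3 - <<'E'
from h import *
s=read_state(); print(s["time_s"],s["position"],s["tcp_rot"],s["force"],s["opening"])
for n in ("scene","top"):
    c=capture(n); cv2.imwrite(f"pics/{n}1.png",c["image"]); print(n,c["origin"],c["mtx"], {k for k in c})
    for t in ("scale","riser","tongs","tin","spoon","jar_left","canister","cup"):
        print(t,[(round(d["p"],2),np.round(d["bbox"]).astype(int).tolist()) for d in search_frame(c,t)][:4])
E
```

```text
pics
0.0 [0.26506167 0.56519342 0.22154661] [[ 4.24878601e-01 -1.30208156e-03 -9.05249402e-01]
 [ 9.05247739e-01 -1.78500687e-03  4.24880388e-01]
 [-2.16910532e-03 -9.99997559e-01  4.20295165e-04]] [-0.09589899  0.90122603  0.02671072] 0.9998960010569657
scene [ 1.15762157 -0.68351907  1.07080318] [[464.33570821   0.         322.06073875]
 [  0.         464.33570821 198.18253627]
 [  0.           0.           1.        ]] {'rotation', 'shot', 'z_map', 'origin', 'image', 'mtx'}
scale [(0.72, [256, 225, 324, 271])]
riser [(0.7, [341, 172, 411, 218]), (0.69, [311, 112, 351, 140]), (0.6, [429, 180, 475, 218])]
tongs [(0.58, [207, 286, 278, 352]), (0.19, [344, 174, 413, 219])]
tin [(0.72, [199, 244, 221, 269])]
spoon [(0.8, [306, 146, 356, 178])]
jar_left [(0.96, [367, 153, 385, 184])]
canister [(0.76, [367, 106, 398, 153])]
cup [(0.7, [343, 174, 409, 216]), (0.58, [399, 143, 426, 175])]
top [0.32754643 0.03025145 0.98162339] [[386.51068579   0.         324.49216178]
 [  0.         386.51068579 197.12260364]
 [  0.           0.           1.        ]] {'rotation', 'shot', 'z_map', 'origin', 'image', 'mtx'}
scale [(0.92, [351, 166, 409, 212])]
riser [(0.97, [214, 135, 282, 199]), (0.68, [158, 270, 205, 324]), (0.56, [180, 71, 226, 122])]
tongs [(0.57, [463, 125, 487, 212]), (0.35, [348, 167, 409, 211])]
tin [(0.66, [445, 228, 473, 254])]
spoon [(0.87, [197, 232, 291, 259])]
jar_left [(0.56, [214, 155, 244, 185])]
canister [(0.67, [122, 191, 186, 239]), (0.53, [212, 129, 281, 199])]
cup [(0.82, [160, 142, 201, 173])]
```

View pics/scene1.png

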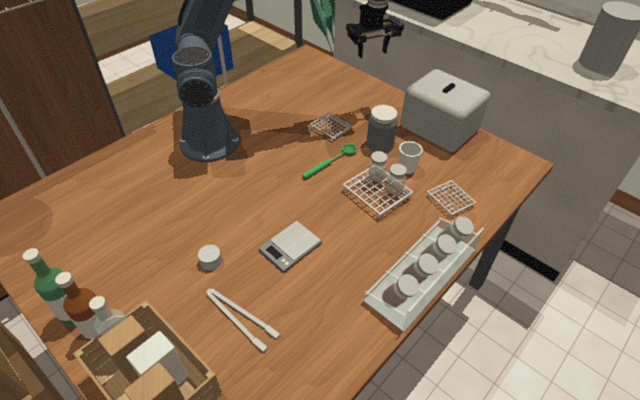

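View pics/top1.png

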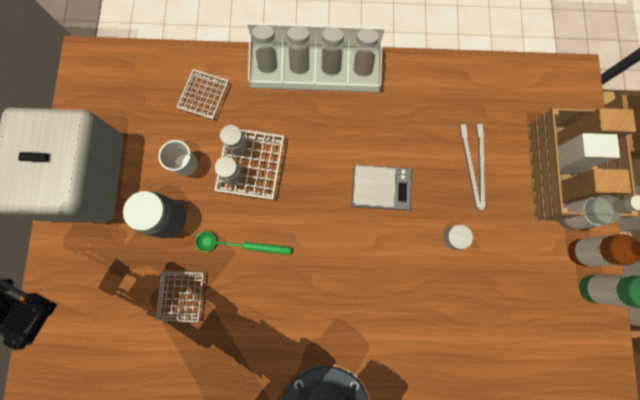

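The scene shows the scale at scene (290,246) / top (381,188), display facing the tongs. There are three mesh risers: a big one with jars at top (249,165), and bare small ones at (203,94) and (181,296). Next I measure them.

```bash
cat >> h.py <<'E'
def rect(P):
    (c,(w,h),a)=cv2.minAreaRect((P[:,:2]*1000).astype(np.float32))
    return np.round(c,1),np.round((w,h),1),round(a,2)
def pose(c,name,bb,lo,hi,R=None,o=None):
    l,t,r,b=bb; rr,cc=np.mgrid[t:b,l:r]; rr=rr.ravel();cc=cc.ravel()
    ok=c["z_map"][rr,cc]>0; P=pts(c,rr[ok],cc[ok],R,o)
    m=(P[:,2]>lo)&(P[:,2]<hi); Q=P[m]
    print(name,len(Q),"zmed",np.round(np.median(Q[:,2])*1000,1),rect(Q))
    return Q
E
python3 - <<'E'
from h import *
c=capture("top")
pose(c,"table",(300,100,345,160),-.05,.05)
pose(c,"scale",(340,155,420,222),.01,.03)
for n,b in dict(riser=(205,125,292,207),small1=(170,62,236,128),small2=(150,262,212,330)).items():
    Q=pose(c,n,b,.022,.038); Q=pose(c,n,b,.012,.06)
pose(c,"jars",(205,120,292,207),.1,.13)
pose(c,"tongs",(455,118,492,218),.006,.03)
pose(c,"tin",(440,220,478,258),.02,.05)
pose(c,"spoon",(190,226,297,262),.006,.04)
for n in ("scale","mouth","stop","riser"):
    for d in mark_of(c,n)[:2]:
        r,q=[int(round(v)) for v in d["pixel"]]; print(n,round(d["p"],2),r,q,pts(c,np.array([r]),np.array([q])))
img=cv2.resize(c["image"][110:260,200:500],None,fx=2.6,fy=2.6,interpolation=cv2.INTER_CUBIC); cv2.imwrite("pics/crop1.png",img)
E
```

```text
table 2686 zmed -0.2 (array([699.4,  24.8]), array([169. , 119.6]), 2.06)
scale 2400 zmed 16.5 (array([ 542.1, -131.7]), array([150. , 110.3]), 87.56)
riser 1002 zmed 28.9 (array([592.1, 207.5]), array([149.9, 170.3]), 82.9)
riser 1330 zmed 28.7 (array([592.1, 207.5]), array([149.9, 170.3]), 82.9)
small1 59 zmed 22.6 (array([779.8, 345. ]), array([101. , 114.4]), 71.8)
small1 605 zmed 19.3 (array([781. , 345.8]), array([104.8, 117.6]), 72.74)
small2 51 zmed 22.6 (array([258.7, 355.4]), array([100.5, 112.8]), 88.76)
small2 758 zmed 19.4 (array([258.3, 356.2]), array([102.9, 115.8]), 88.61)
jars 754 zmed 114.4 (array([595., 244.]), array([ 49.5, 126.8]), 85.62)
tongs 830 zmed 11.3 (array([ 609.2, -378.9]), array([234.5,  62.4]), 2.72)
tin 513 zmed 39.3 (array([ 417.2, -319.9]), array([58.4, 58.3]), 17.98)
spoon 628 zmed 15.0 (array([389.9, 214.4]), array([239.8,  47.7]), 89.46)
scale 0.68 186 381 [[ 0.54409304 -0.12983385  0.0154417 ]]
mouth 0.66 293 206 [[ 0.26571742  0.29955477 -0.00246544]]
mouth 0.65 169 280 [[5.85130024e-01 1.32382321e-01 1.18207126e-04]]
stop 0.93 93 189 [[ 7.89585666e-01  3.87703596e-01 -4.83475832e-04]]
stop 0.74 166 230 [[0.55867467 0.23581147 0.11459966]]
riser 0.86 168 250 [[5.85441646e-01 2.10654514e-01 1.39049635e-05]]
riser 0.85 295 185 [[ 0.25977168  0.35016029 -0.00173986]]
```

View pics/crop1.png

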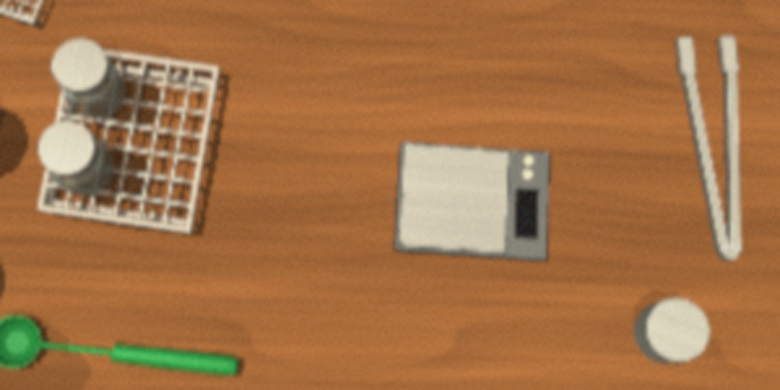

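Choice: the riser at top (249,165). It measures 150×170 mm with the deck at about 29 mm, while the look-alikes at (203,94) and (181,296) are about 103×116 mm. The scale measures 150×110 mm, heading 87.6°; the riser's way in is 82.9°. First I turn the tool, then travel at height to a point behind the scale.

Emit:
send_rows(moves="70 0 0 0 6.73;70 0 0 0 6.73;70 0 0 0 6.73;70 0 0 0 6.73;70 0 0 0 6.73;70 0 0 0 6.73;70 0 0 0 6.73;70 0 0 0 6.73;70 0 0 0 6.73;70 0 0 0 6.73;70 15 0 -38 0;70 15 0 -38 0;70 15 0 -38 0;70 15 0 -38 0;70 15 0 -38 0;70 15 0 -38 0;70 15 0 -38 0;70 15 0 -38 0;70 15 0 -38 0;70 15 0 -38 0")

```text
time_s: 2.82
position: [0.3996, 0.1779, 0.2229]
tcp_rot: [[0.999, 0.001, 0.042], [-0.042, 0.0, 0.999], [0.001, -1.0, 0.0]]
force: [0.0, 0.7, 0.4]
opening: 0.801
```

Emit:
send_rows(moves="70 15 0 -38 0;70 15 0 -38 0;70 15 0 -38 0;70 15 0 -38 0;70 15 0 -38 0;70 15 0 -38 0;70 15 0 -38 0;70 15 0 -38 0;70 15 0 -38 0;70 15 0 -38 0;70 0 0 0 0;70 0 0 0 0")

```text
time_s: 3.82
position: [0.5334, -0.2088, 0.2223]
tcp_rot: [[0.999, 0.001, 0.046], [-0.046, -0.0, 0.999], [0.001, -1.0, -0.0]]
force: [-1.4, 0.6, -0.2]
opening: 0.803
```

```bash
cat >> h.py <<'E'
def wrist(pic=None):
    s=read_state(); c=capture("wrist"); T=np.array(c["tool_from_camera"]); Rt=np.array(s["tcp_rot"])
    if pic: cv2.imwrite(pic,c["image"])
    return s,c,Rt@T[:3,:3],Rt@T[:3,3]+np.array(s["position"])
E
python3 - <<'E'
from h import *
s,c,R,o=wrist("pics/w1.png"); print(np.round(c["tool_from_camera"],3),o)
pose(c,"table",(0,0,640,400),-.005,.005,R,o)
l=[(round(d["p"],2),d["bbox"]) for d in search_frame(c,"scale")]; print(l)
b=[int(v) for v in l[0][1]]; b=(max(b[0]-8,0),max(b[1]-8,0),min(b[2]+8,640),min(b[3]+8,400))
pose(c,"scale",b,.011,.025,R,o)
E
```

```text
[[ 1.     0.     0.001  0.   ]
 [ 0.001  0.266 -0.964 -0.161]
 [-0.     0.964  0.266  0.072]
 [ 0.     0.     0.     1.   ]] [ 0.53699183 -0.13714465  0.38378304]
table 142881 zmed -0.8 (array([ 527.9, -240.7]), array([403.5, 765. ]), 87.37)
[(0.85, [275.5, 17.3, 387.4, 168.1])]
scale 15893 zmed 16.8 (array([ 543.4, -131.4]), array([148.5, 109.8]), 87.35)
```

View pics/w1.png

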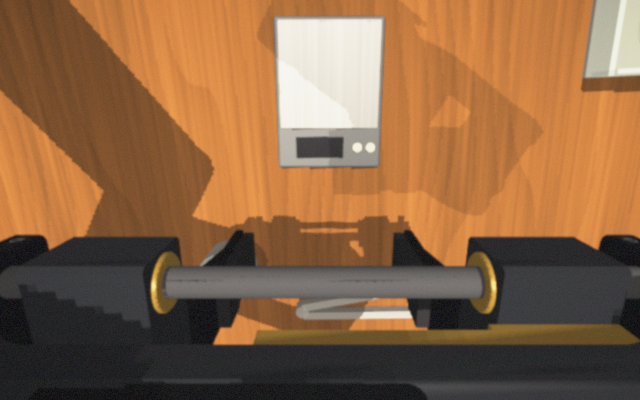

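Wrist view: the scale is at (330,92), display towards the fingers, and its pose of (543,-131), 87.4° agrees with the top camera. Next I back off and descend in the gap.

Emit:
send_rows(moves="70 3 0 -16 0;70 3.3 0 -16.4 0;70 0 30 0 0;70 0 35 0 0;70 0 35 0 0;70 0 35 0 0;70 0 30 0 0;70 0 20 0 0;70 0 12 0 0;70 0 8 0 0;70 0 5 0 0;70 0 0 0 0;70 0 0 0 0;70 0 0 0 0")

```text
time_s: 5.08
position: [0.5387, -0.2396, 0.0139]
tcp_rot: [[0.999, 0.002, 0.042], [-0.042, -0.002, 0.999], [0.002, -1.0, -0.001]]
force: [0.2, 0.8, -0.4]
opening: 0.803
```

Run:
```python
from h import *
s=read_state();print(s["position"],s["tcp_rot"],s["force"])
```

```text
[ 0.53871227 -0.23955028  0.01387818] [[ 0.99909961  0.00223671  0.0423671 ]
 [-0.04236363 -0.00157941  0.99910101]
 [ 0.00230161 -0.99999625 -0.00148323]] [ 0.1665511   0.84701392 -0.37996846]
```

Emit:
send_rows(moves="70 0 3 4 0;70 0 3 5 0;70 0 0 5 0;70 0 0 4 0;70 0 0 4 0;70 0 0 4 0;70 0 0 4 0;70 0 0 4 0")

```text
time_s: 5.75
position: [0.5396, -0.2052, 0.0067]
tcp_rot: [[0.999, 0.001, 0.042], [-0.042, -0.001, 0.999], [0.001, -1.0, -0.001]]
force: [-0.4, -3.2, -1.2]
opening: 0.807
```

Contact made (3 N). Now I push with a gradual turn.

Emit:
send_rows(moves="70 0.6 0 8 0.15;70 0.6 0 8 0.23;70 0.6 0 8 0.23;70 0.6 0 8 0.23;70 0.5 0 8 0.23;70 0.5 0 8 0.23;70 0.5 0 8 0.23;70 0.4 0 8 0.23;70 0.4 0 8 0.23;70 0.4 0 8 0.23;70 0.3 0 8 0.23;70 0.3 0 8 0.23;70 0.3 0 8 0.23;70 0.3 0 8 0.23;70 0.2 0 8 0.23;70 0.2 0 8 0.23;70 0.2 0 8 0.23;70 0.1 0 8 0.23;70 0 0 6 0.23;70 0 0 3 0.23")

```text
time_s: 7.42
position: [0.558, -0.0519, 0.0066]
tcp_rot: [[0.993, -0.0, 0.121], [-0.121, 0.0, 0.993], [-0.0, -1.0, 0.0]]
force: [-1.2, -3.1, 2.0]
opening: 0.801
```

```bash
cat >> h.py <<'E'
RC=np.array([592.1,207.5]); A=82.9
def inriser(p,ang=None):
    a=np.radians(A); d=np.array(p)-RC
    return np.round([d@[np.cos(a),np.sin(a)], d@[-np.sin(a),np.cos(a)]],1), None if ang is None else round(ang-A,2)
E
python3 - <<'E'
from h import *
s,c,R,o=wrist("pics/w2.png"); r=np.array(s["tcp_rot"])
print("tcp",s["position"],inriser(np.array(s["position"][:2])*1000,np.degrees(np.arctan2(r[1,2],r[0,2]))),s["force"])
l=[(round(d["p"],2),d["bbox"]) for d in search_frame(c,"scale")]; print(l)
c=capture("top"); l=[(round(d["p"],2),d["bbox"]) for d in search_frame(c,"scale")]; print(l)
b=[int(v) for v in l[0][1]]; b=(b[0]-8,b[1]-8,b[2]+8,b[3]+8)
pose(c,"scale",b,.011,.022)
cv2.imwrite("pics/t2.png",c["image"])
i=np.vstack([cv2.imread("pics/w2.png"),c["image"]]);cv2.imwrite("pics/both2.png",cv2.resize(i,None,fx=.74,fy=.74))
E
```

```text
tcp [ 0.5579825  -0.05189853  0.00658151] (array([-261.6,    1.8]), np.float64(0.17)) [-1.16019746 -3.13492076  1.97872597]
[(0.71, [192.3, 2.1, 462.3, 233.2])]
[(0.69, [291.0, 184.0, 332.7, 199.1]), (0.23, [125.8, 189.3, 161.4, 233.2])]
scale 233 zmed 16.7 (array([519.6,  43. ]), array([107.5,  21.7]), 76.94)
```

View pics/both2.png

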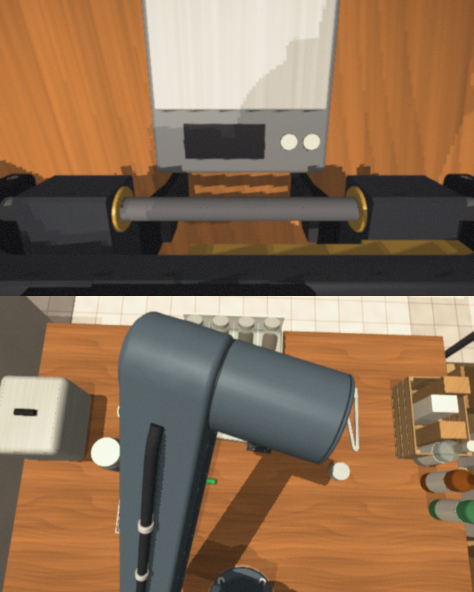

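The wrist view shows the scale square on the fingertips, with its rear edge at wrist row ~230; the arm hides it from the top camera. I measure it in the wrist depth, and the riser from the scene camera.

```bash
cat >> h.py <<'E'
def scalew():
    s,c,R,o=wrist(); r=np.array(s["tcp_rot"])
    print("tcp",inriser(np.array(s["position"][:2])*1000,np.degrees(np.arctan2(r[1,2],r[0,2]))),s["force"])
    rr,cc=np.mgrid[0:228,170:480]; rr=rr.ravel();cc=cc.ravel(); P=pts(c,rr,cc,R,o)
    P=P[(P[:,2]>.010)&(P[:,2]<.0215)]; a=np.radians(A); d=P[:,:2]*1000-RC
    u=d@[np.cos(a),np.sin(a)]; v=d@[-np.sin(a),np.cos(a)]
    us=np.arange(np.ceil(u.min()),u.max(),4); L=[];H=[];U=[]
    for x in us:
        m=abs(u-x)<2
        if m.sum()>30 and v[m].max()-v[m].min()>95: L.append(v[m].min());H.append(v[m].max());U.append(x)
    print("u",u.min(),u.max(),"back median",np.median([u[abs(v-y)<3].min() for y in range(-40,41,5) if (abs(v-y)<3).any()]))
    for E in (L,H):
        k=np.polyfit(U,E,1); print("edge v at mid",np.round(np.polyval(k,np.mean(U)),1),"yaw",np.round(np.degrees(np.arctan(k[0])),2))
    return c
E
python3 - <<'E'
from h import *
scalew()
c=capture("scene"); pose(c,"riser",(330,160,425,228),.022,.036)
E
```

```text
tcp (array([-261.9,    2.1]), np.float64(0.11)) [-0.21171862  0.20631764 -0.30246817]
u -248.49984934462495 -150.393927191987 back median -248.1648162145368
edge v at mid -53.9 yaw 0.12
edge v at mid 55.6 yaw 0.23
riser 627 zmed 27.1 (array([597.2, 215.8]), array([346.4, 174.6]), 81.75)
```

Scale at riser y≈+1 mm, yaw ≈0.15°: well inside the ±15 mm slack. Continuing the push.

Emit:
send_rows(moves="70 0.1 0 5 0;70 0.1 0 8 0;70 0.1 0 8 0;70 0.1 0 8 0.1;70 0.1 0 8 0;70 0.1 0 8 0;70 0.1 0 8 0;70 0.1 0 8 0;70 0.1 0 8 0;70 0.1 0 8 0;70 0.1 0 8 0;70 0.1 0 8 0;70 0 0 8 0;70 0 0 7 0;70 0 0 5 0;70 0 0 3 0;70 0 0 0 0")

```text
time_s: 9.13
position: [0.5737, 0.063, 0.0067]
tcp_rot: [[0.992, 0.0, 0.123], [-0.123, 0.001, 0.992], [0.0, -1.0, 0.001]]
force: [-0.3, -0.2, 0.4]
opening: 0.805
```

Run:
```python
from h import *
c=scalew(); cv2.imwrite("pics/w3.png",c["image"])
```

```text
tcp (array([-145.7,    0.4]), np.float64(0.06)) [-0.28551042 -0.23427617  0.38666852]
u -132.40998742907493 -34.293939233828425 back median -132.110071788059
edge v at mid -55.2 yaw 0.0
edge v at mid 54.3 yaw 0.12
```

View pics/w3.png

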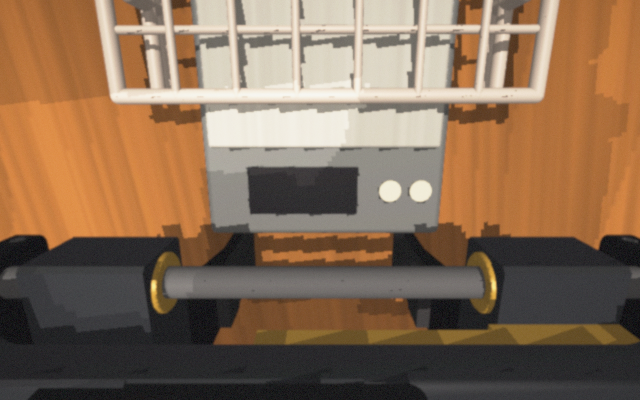

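The wrist view shows the scale partly under the deck's front edge (row ~97), centred (scale 207–445, riser 110–550) and parallel. About 47 mm to go; I finish in small steps and watch the force.

Emit:
send_rows(moves="70 0 0 4 0;70 0 0 5 0;70 0 0 5 0;70 0 0 5 0;70 0 0 5 0;70 0 0 5 0;70 0 0 5 0;70 0 0 3 0;70 0 0 2 0;70 0 0 1 0;70 0 0 0 0")

```text
time_s: 10.1
position: [0.5785, 0.102, 0.0067]
tcp_rot: [[0.992, 0.0, 0.123], [-0.123, 0.0, 0.992], [0.0, -1.0, 0.0]]
force: [-0.7, -2.9, 2.6]
opening: 0.801
```

Run:
```python
from h import *
c=scalew(); s,c,R,o=wrist()
rr,cc=np.mgrid[60:260,90:570]; P=pts(c,rr.ravel(),cc.ravel(),R,o); P=P[(P[:,2]>.024)&(P[:,2]<.036)]
a=np.radians(A); d=P[:,:2]*1000-RC; u=d@[np.cos(a),np.sin(a)]; v=d@[-np.sin(a),np.cos(a)]
m=abs(v)<110; u,v=u[m],v[m]
X=[y for y in range(-75,76,5) if (abs(v-y)<2.5).any()]; f=[u[abs(v-y)<2.5].min() for y in X]; m=u<-40
k=np.polyfit(X,f,1); print("front u",np.median(f),"slope deg",np.degrees(np.arctan(k[0])),"v range",v[m].min(),v[m].max(), len(X))
```

```text
tcp (array([-106.4,    0.5]), np.float64(0.05)) [-0.74386198 -2.85720823  2.60561132]
u -92.91822684620351 1.7139702542659612 back median -92.72343060949271
edge v at mid -57.9 yaw 4.5
edge v at mid 59.2 yaw -5.16
front u -74.67107700625274 slope deg -0.28355414385417077 v range -86.15739797972091 84.04415115714293 31
```

Emit:
send_rows(moves="70 0 0 2 0;70 0 0 2 0;70 0 0 1 0;70 0 0 1 0;70 0 0 0 0")

```text
time_s: 10.62
position: [0.5791, 0.1075, 0.0066]
tcp_rot: [[0.992, -0.0, 0.123], [-0.123, -0.0, 0.992], [-0.0, -1.0, -0.0]]
force: [-0.5, -5.3, 2.9]
opening: 0.804
```

Emit:
send_rows(moves="70 0 0 1 0;70 0 0 0 0")

```text
time_s: 10.78
position: [0.5792, 0.1084, 0.0066]
tcp_rot: [[0.992, -0.0, 0.123], [-0.123, -0.0, 0.992], [-0.0, -1.0, -0.0]]
force: [-0.4, -5.4, 3.4]
opening: 0.804
```

Emit:
send_rows(moves="70 0 0 1 0;70 0 0 0 0")

```text
time_s: 10.95
position: [0.5793, 0.1095, 0.0066]
tcp_rot: [[0.992, -0.0, 0.123], [-0.123, -0.0, 0.992], [-0.0, -1.0, -0.0]]
force: [-1.5, -5.0, 3.4]
opening: 0.805
```

Emit:
send_rows(moves="70 0 0 1 0;70 0 0 0 0")

```text
time_s: 11.12
position: [0.5795, 0.1105, 0.0066]
tcp_rot: [[0.992, -0.0, 0.123], [-0.123, -0.0, 0.992], [-0.0, -1.0, -0.0]]
force: [0.1, -4.2, 3.1]
opening: 0.802
```

Emit:
send_rows(moves="70 0 0 1 0;70 0 0 0 0")

```text
time_s: 11.28
position: [0.5796, 0.1115, 0.0066]
tcp_rot: [[0.992, -0.0, 0.123], [-0.123, -0.0, 0.992], [-0.0, -1.0, -0.0]]
force: [-0.1, -5.3, 3.0]
opening: 0.803
```

Emit:
send_rows(moves="70 0 0 1 0;70 0 0 0 0")

```text
time_s: 11.45
position: [0.5797, 0.1125, 0.0066]
tcp_rot: [[0.992, -0.0, 0.123], [-0.123, -0.0, 0.992], [-0.0, -1.0, -0.0]]
force: [-0.9, -5.1, 3.0]
opening: 0.806
```

Emit:
send_rows(moves="70 0 0 1 0;70 0 0 0 0")

```text
time_s: 11.62
position: [0.5798, 0.1135, 0.0066]
tcp_rot: [[0.992, -0.0, 0.123], [-0.123, -0.0, 0.992], [-0.0, -1.0, -0.0]]
force: [-0.7, -5.1, 3.2]
opening: 0.805
```

Run:
```python
from h import *
c=scalew()
```

```text
tcp (array([-94.8,   0.5]), np.float64(0.04)) [-0.73774152 -5.09212305  3.22142192]
u -81.74981263395732 16.491195135324254 back median -81.18211304888634
edge v at mid -59.3 yaw 9.8
edge v at mid 61.7 yaw -11.42
```

Emit:
send_rows(moves="70 0 0 1 0;70 0 0 0 0")

```text
time_s: 11.83
position: [0.5798, 0.1136, 0.0066]
tcp_rot: [[0.992, -0.001, 0.122], [-0.122, -0.001, 0.992], [-0.0, -1.0, -0.002]]
force: [-0.5, -8.2, 3.6]
opening: 0.805
```

Emit:
send_rows(moves="70 0 0 1 0;70 0 0 0 0")

```text
time_s: 12.0
position: [0.58, 0.1137, 0.0066]
tcp_rot: [[0.993, -0.001, 0.122], [-0.122, -0.003, 0.993], [-0.0, -1.0, -0.003]]
force: [-1.6, -11.4, 4.6]
opening: 0.808
```

Run:
```python
from h import *
c=scalew(); s=capture("scene")
i=np.vstack([cv2.resize(c["image"][80:280,80:580],(720,288)),cv2.resize(s["image"][140:240,310:490],(540,300),interpolation=cv2.INTER_CUBIC)[:, :].copy() if 0 else cv2.resize(s["image"][150:225,300:480],(720,300),interpolation=cv2.INTER_CUBIC)])
cv2.imwrite("pics/chk4.png",i)
```

```text
tcp (array([-94.6,   0.4]), np.float64(0.1)) [ -1.56658562 -11.41703976   4.58287653]
u -81.19223682266295 16.98805410912573 back median -80.91848525171316
edge v at mid -59.3 yaw 9.89
edge v at mid 61.6 yaw -11.36
```

View pics/chk4.png

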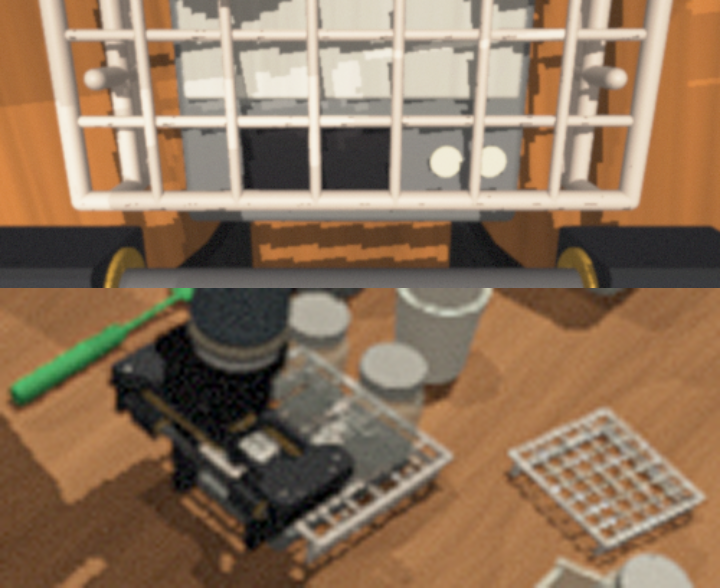

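It stopped at TCP x = −94.6 mm, the expected home position, and the force is rising (5→8→11 N). The picture shows the scale square in the bay with its display end just in front of the deck. One short firm press, then I retreat straight back and up.

Emit:
send_rows(moves="70 0 0 1 0;70 0 0 1 0;70 0 0 0 0")

```text
time_s: 12.35
position: [0.5802, 0.1138, 0.0066]
tcp_rot: [[0.993, -0.001, 0.121], [-0.121, -0.005, 0.993], [-0.001, -1.0, -0.005]]
force: [-0.9, -16.7, 4.8]
opening: 0.805
```

Emit:
send_rows(moves="70 0 0 -2 0;70 0 0 -4 0;70 0 0 -8 0;70 0 0 -12 0;70 0 0 -20 0;70 0 0 -25 0;70 0 0 -25 0;70 0 -20 -20 0;70 0 -30 -10 0;70 0 -35 -10 0;70 0 -35 -10 0;70 0 -35 -20 0;70 0 -35 -35 0;70 0 -20 -35 0;70 0 0 -40 0;70 0 0 -40 0;70 0 0 -40 0;70 0 0 -40 0;70 0 0 0 0;70 0 0 0 0")

```text
time_s: 14.02
position: [0.5316, -0.2723, 0.2105]
tcp_rot: [[0.992, 0.0, 0.127], [-0.127, 0.001, 0.992], [0.0, -1.0, 0.001]]
force: [0.2, 0.7, 0.4]
opening: 0.804
```

Run:
```python
from h import *
s=read_state(); print(s["position"],s["force"])
c=capture("top"); t=c["image"]; 
pose(c,"riserdeck",(205,125,296,207),.024,.036); 
pose(c,"scale end",(275,150,296,200),.012,.022)
pose(c,"jars",(205,120,292,207),.1,.13)
w=capture("wrist"); d=capture("scene")["image"]
i=np.vstack([cv2.resize(t[110:260,150:350],(580,435) ,interpolation=cv2.INTER_CUBIC)[:300],cv2.resize(d[140:235,290:480],(580,290),interpolation=cv2.INTER_CUBIC)]); cv2.imwrite("pics/fin.png",i)
```

```text
[ 0.53156724 -0.27225359  0.21047604] [0.16420024 0.72416675 0.3967537 ]
riserdeck 852 zmed 28.9 (array([592. , 207.6]), array([149.8, 171.1]), 82.54)
scale end 86 zmed 14.5 (array([607.1, 131.1]), array([51.9, 28.6]), 2.22)
jars 756 zmed 114.3 (array([595.3, 243.6]), array([ 48.6, 126.9]), 85.66)
```

View pics/fin.png

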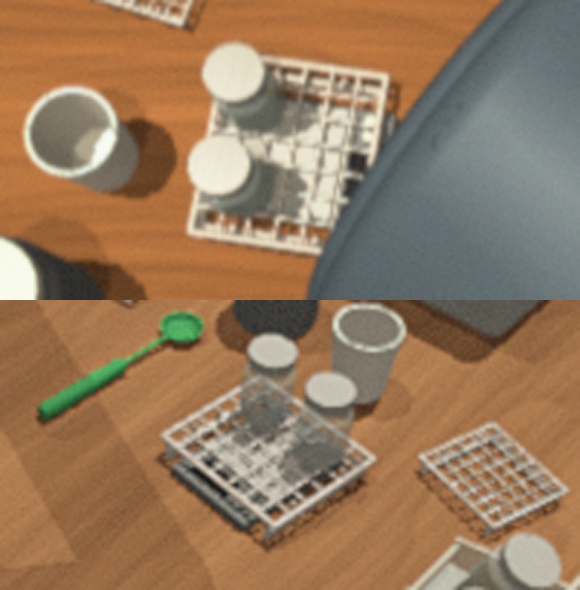

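The scene shows the scale home under the deck, its display strip just out at the front, and the jars unmoved (595,244, same as before). The arm is clear, so I hand in.

Run:
```python
from h import *
print(hand_in())
```

```text
the job is handed in; nothing more can be done
None
```

I pushed the scale flat along the worktop with both fingertips into the bay of the jar-bearing riser, turning it about 4.7° on the way to line up. It sits against the back rail, and I handed the job in at about 14 s.

**Alignment:** the last clean measurement, part-way in, put the scale within about 1 mm of the bay's centre line and about 0.1° of its direction.

**Home against the rail:** the scale stopped with the fingertips where they should be at home (TCP 94.6 mm in front of the riser's centre). The push force then rose from 5 to 17 N with almost no further movement. The final scene view shows a narrow strip of the display end in front of the deck.

**Everything else:** both jars and the riser measured the same as before the push, within 0.5 mm. I did not re-measure the tongs, tin, spoon, canister or cup. The arm finished touching nothing, 0.21 m above the table and well behind the riser.

**One disagreement:** the wrist camera's depth put the display end about 6 mm in front of the deck, where 10 mm was expected. I relied on the force rise and the fingertip position instead. The arm partly hid the scale from the top camera at the end, so that picture could not settle it.

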